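Fit the turning handle into the icing turntable's hidden socket

TASK

Take the turning handle (the steel one with the plain cylindrical grip) out of the wooden block and fit it upright and fully home in the icing turntable. Its socket is closed by a flush sprung shutter and cannot be seen: it lies somewhere on the circle 35 mm from the centre of the round top, so rest the handle's nose lightly on that circle and slide it round until it drops in, push it down until its collar sits on the top, and let go. Be gentle: no more than 25 N on the turntable's face while sliding, and no ramming (40 N) when it goes home; touch lightly and seat it slowly, and leave everything else where it stands.

Things in the scene. Friction and masses are not known exactly. Their poses are not given: they have to be found in the camera images.
- handle: Turning handle, steel, 95 mm tall, 0.25 kg, round, starts upright in one of the block's two holes. Origin at the centre of its lower end (nose), z up its axis. Nose: a flat 6 mm across, coned to 12 mm at 4 mm up; shank dia. 12 to 25 mm; collar dia. 34 from 25 to 31 mm; plain cylindrical grip dia. 24 from 31 to 95 mm. In the block the collar rests on the block's top, nose 25 mm below it.
- turntable_top (a point): Centre of the turntable's upper face: a plain level metal disc, 200 mm across, 34 mm thick, 75 mm above the work surface; braked, does not turn. Its only hole is the hidden socket, centred 35 mm from this point in an unknown direction (any angle, not tied to this point's axes): dia. 13.6 mm, 1 mm chamfer at the mouth, upright, 34 mm deep. The rest of the face is rigid and flat.
- turntable: The turntable: dark cast foot 170 mm across, short column, round top; fixed. Origin: centre of its underside. The socket's sprung shutter (dia. 13 mm) fills the mouth flush and looks like the face; it yields at 0.4 N, 0.8 N when 28 mm down, so the handle stays in by its weight. Over the socket the nose loses the face's support and the handle can sink 25 mm, until its collar stops on the face.
- block: Wooden tool block, 70 mm (x) by 160 mm (y) by 45 mm high, fixed. Origin at the centre of its underside. Two holes 14 mm in diameter, 30 mm deep, on its y axis 40 mm either side of the centre: one holds the turning handle, the other the tamper.
- tamper: Ball-headed tamper standing in the block's other hole, to be left there: steel, 88 mm tall, same shank and collar, but a thin neck and a ball 36 mm in diameter at the top. Origin at its lower end, z up.
- cutter_star: Star-shaped steel biscuit cutter, 68 mm across, 24 mm high; bystander. Origin at the centre of its underside.
- cutter_heart: Heart-shaped steel biscuit cutter, 61 mm across, 24 mm high; bystander. Origin near the centre of its underside.
- cutter_flower: Four-petalled steel biscuit cutter, 66 mm across, 24 mm high; bystander. Origin at the centre of its underside.
- jar: Small closed jar with a steel lid, 56 mm in diameter, 85 mm high; bystander. Origin at the centre of its underside.
- bowl: White bowl, 120 mm across, 55 mm high; bystander. Origin at the centre of its underside.
Mind the look-alikes: they are no part of the job. Leave any yellow look-alike of the handle alone. Of the things shaped like the block, the wooden one is meant.

How it is judged:
On the way, in this order (a step that is already met when the one before it is completed fails the run):
1. the handle is drawn out of the block (nose at least 15 mm above the block's top) (z of handle in the frame of block above 0.06 m), for 0.1 s.
2. the handle's nose touches the turntable's top (contact force between handle and turntable above 0.3 N and z of handle in the frame of turntable_top below 0.003 m and horizontal distance between handle and turntable_top below 0.1 m), for 0.1 s.
At the end, for the whole second after the job is handed in: The handle stands in the turntable's socket, upright within 0.08 rad, its nose at least 22 mm below the top's face (25 mm when home) and 30 to 40 mm from the top's centre, released and at rest (under 0.02 m/s); the tamper is still in its hole in the block (z of handle in the frame of turntable_top below -0.022 m and horizontal distance between handle and turntable_top between 0.03 and 0.04 m and angle between handle's own z axis and vertical below 0.08 rad and linear speed of handle below 0.02 m/s and z of tamper in the frame of block below 0.03 m and horizontal distance between tamper and block below 0.05 m); the robot touches nothing.
It fails at once if the handle is pressed on the turntable's face with more than 25 N while its nose is not yet in the socket (less than 4 mm deep) (contact force between handle and turntable above 25 N and z of handle in the frame of turntable_top above -0.004 m).
It fails at once if the handle is driven into the socket with more than 40 N (contact force between handle and turntable above 40 N).
It fails at once if the arm or fingers press on the turntable with more than 25 N (contact force between any of the arm, the fingers and turntable above 25 N).
It fails at once if a bystander (cutter, jar, bowl or tamper) is moved by more than 20 mm (distance of any of cutter_star, cutter_heart, cutter_flower, jar, bowl, tamper from where it was at the start of the episode above 0.02 m).
It also fails if it takes over 72 s, if anything falls off the work surface, if the arm or the gripper's body presses on something with over 40 N, if the wrist force passes 120 N, or if a joint passes its speed limit or range.

ROBOT

A 6-joint arm with a two-finger parallel gripper is mounted at the origin on the work surface. World frame = base frame: x ahead of the robot, y to its left, z up, the work surface at z = 0. Lengths are in m, angles in rad, forces in N, time in s.
With the tool pointing down it reaches from about 0.425 to 0.95 m from the base axis. Payload 3.5 kg.
Tool frame: the origin (TCP) lies on the centre line of the jaws, within the pads' length; the fingertips stand 8 mm ahead of it and the grasp point (between the pads) lies 11 mm behind it; z points along the fingers, y is the line along which they close (so a half turn about z gives the same grasp; the last joint's range is limited). The gripper opens to 85 mm and grips with 20 to 120 N. Pads are 22 mm wide; open, the fingers measure 114 mm over their backs; the gripper's body (76 mm by 85 mm) begins 54 mm behind the grasp point. The pads swing forward as they close: fully open they stand 13 mm farther back than shut.
Start: joints at [0.959, 0.286, 1.577, -0, 1.279, -0.15], TCP at [0.301, 0.604, 0.239] pointing down, gripper open.
Joint ranges: [-2.77, 2.77], [-0.9, 2.22], [0.21, 2.48], [-1.53, 4.67], [0.24, 2.81], [-2.84, 2.84]. Speed limits (rad/s): [2.79, 2.79, 3.14, 3.14, 3.14, 3.14].

INTERFACE

Orientations are given as a unit quaternion [x, y, z, w].
In Python, from plant import ctrl gives the robot as it stands. The module is installed in compiled form; this text tells all that it offers.
- The arm moves only by the tool send_rows, never from a script. Its argument "steps" is a list of rows, each a list of 5 numbers: the shift along the tool's x, y, z in m, then the turn about the tool's z in degrees, then the opening, from -1 (shut) to 1 (fully open). A call has 1 to 12 rows; each row is the pose to reach, as a shift and turn from the pose commanded when the call began, along the tool's axes at that moment; what a row does not reach only later rows make up. A row lasts 1/10 s, in which the tool goes at most 50 mm and 8.59 degrees, less where a joint would pass 70% of its speed; a pose out of reach is approached as far as the arm can. A call with a gripper value outside its range is refused whole. The fingers move at their own pace and stop on an object; "squeeze" is the grip in N (left out, the last holds). Time passes only in rows, so rows that repeat a pose let the fingers close. It gives the time, the measured TCP pose, the force, the opening and the grip force at its end, in the units of the state.
- ctrl.get_state(): the state, without advancing time (a new reading comes with each control period).
- ctrl.read_camera(name): name is "scene" or "top" or "wrist"; returns the picture (400x640x3 uint8, red, green, blue); there is no depth.
- ctrl.calibration(name): a dict with "intrinsics" (3x3 intrinsics, pixels), "k1" (the pictures are not rectified: a ray, as slopes to the right and down, at radius r is drawn at 1 + k1 r^2 times it, then the intrinsics apply), "extrinsics" (4x4, takes a point from world to camera coordinates); the wrist camera has in their place "tool_from_camera" (4x4, takes a point from camera to tool coordinates, whose origin is the TCP and whose axes are the flange's). Camera axes: x right, y up, looking along -z (the intrinsics and any distortion apply to the point x, -y, -z); pixel columns grow to the right and rows downward; lengths in m; the calibration is good to about 2 mm. A picture is of the moment at which its call begins: read the wrist's pose just before it. calibration takes no time and is no camera call.
- ctrl.sign_off(): hands the job in; it is judged then, once.
The state is a dict: "time": time; "qpos": joint angles; "dq": joint speeds; "joint_efforts": joint torques, N m; "eef_pos": TCP position; "tcp_rot": TCP orientation; "contact_force": force on the tool from outside, world axes, zero at the start; "wrist_torque": the same for the moment, N m; "opening": opening from 0.0 (shut) to 1.0 (fully open); "finger_force": force on a finger pad.
Only numpy, scipy, OpenCV 4.12 (cv2) and the standard library are available. Lean on these libraries where they do the work, as an engineer would, in place of code of your own. Each camera call takes 0.05 s, during which the arm holds its last target. There are 200 camera calls.

## Working session

There is one attempt and no reset: what is moved stays moved. The work goes in short steps, Python scripts to look and compute and a tool call to move; the robot and the scene stay as the last step left them, time stands still between calls to the robot, and variables do not carry over. Pictures are saved under pics/ and viewed, at most 10 in all, crops included, and the job is handed in when it is done.

Besides the shell and the picture viewer there is one more tool, called after "Emit:" as a command line: name --pt "numbers of a row" for each row, then --argument value for the rest. send_rows: Moves the arm, as the interface text tells. Its arguments: {"type":"object","properties":{"steps":{"type":"array","items":{"type":"array","items":{"type":"number"}}},"squeeze":{"type":"number"}},"required":["steps"]}

```bash
mkdir -p pics
python3 - <<'E'
from plant import ctrl
import cv2
for n in ("scene","top"):
    cv2.imwrite(f"pics/{n}0.png",ctrl.read_camera(n)[:,:,::-1])
    c=ctrl.calibration(n);print(n,c)
print(ctrl.calibration("wrist"));print(ctrl.get_state())
E
```

```text
scene {'intrinsics': array([[518.54149402,   0.        , 321.71157917],
       [  0.        , 518.54149402, 198.72616039],
       [  0.        ,   0.        ,   1.        ]]), 'k1': 0.04134459842838603, 'extrinsics': array([[ 0.45557848,  0.89009871, -0.01313486, -0.1669635 ],
       [-0.76166626,  0.39739548,  0.51180205,  0.41146889],
       [ 0.46077408, -0.22316162,  0.85900299, -1.53058497],
       [ 0.        ,  0.        ,  0.        ,  1.        ]])}
top {'intrinsics': array([[506.58494361,   0.        , 321.94275351],
       [  0.        , 506.58494361, 203.83449838],
       [  0.        ,   0.        ,   1.        ]]), 'k1': -0.0860396975897264, 'extrinsics': array([[ 0.00417147, -0.99996092,  0.00779501, -0.08529703],
       [ 0.99707113,  0.00475445,  0.07633192, -0.53056236],
       [-0.076366  ,  0.00745376,  0.99705199, -1.24185101],
       [ 0.        ,  0.        ,  0.        ,  1.        ]])}
{'intrinsics': array([[298.1036965 ,   0.        , 318.05787039],
       [  0.        , 298.1036965 , 200.3518373 ],
       [  0.        ,   0.        ,   1.        ]]), 'k1': 
[... 380 characters left out ...]
])}
{'time': 0.1, 'qpos': array([ 9.58970131e-01,  2.87083964e-01,  1.57805190e+00,  6.15742050e-06,
        1.27862051e+00, -1.50009808e-01]), 'dq': array([ 0.00016493, -0.00161098, -0.00401932, -0.00109326,  0.0043188 ,
       -0.00045855]), 'joint_efforts': array([ 2.92379009e-04, -4.07295978e+01, -2.93700010e+01, -1.39926869e-04,
        3.41864456e-03, -5.68356455e-07]), 'eef_pos': array([0.30039852, 0.60381255, 0.23806937]), 'tcp_rot': array([ 2.28862440e-01,  9.73458172e-01, -1.00322293e-03, -4.04943107e-04]), 'contact_force': array([-0.5126206 ,  0.39961228, -0.15859556]), 'wrist_torque': array([0.04865768, 0.0131696 , 0.00416036]), 'finger_force': 0.0, 'opening': 0.9997136220063066}
```

View pics/scene0.png

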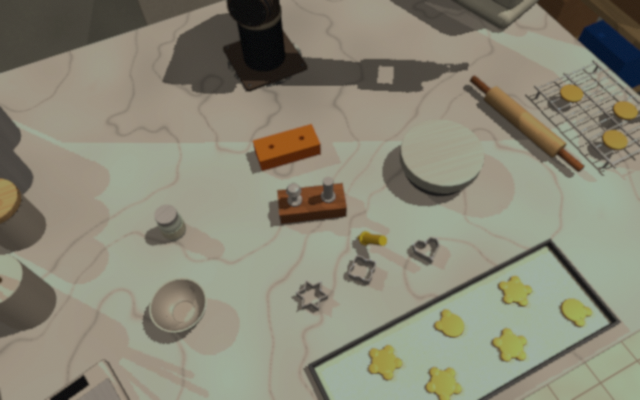

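View pics/top0.png

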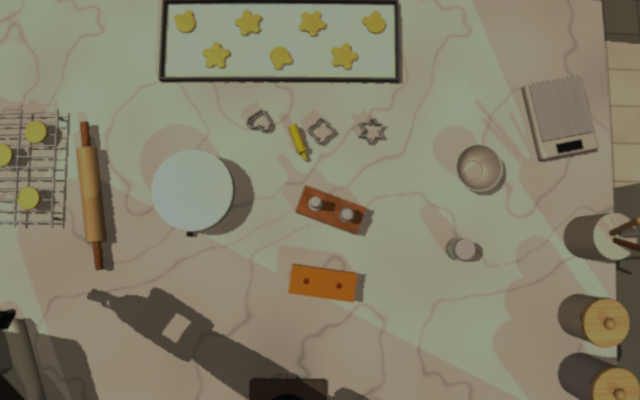

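The wooden block (scene ~312,203; top ~333,210) holds two tools, at scene (293,195) and (328,188). The orange block is empty and the yellow look-alike lies at scene (373,239). The right-hand tool in the scene view looks like the plain cylinder, so I'll check it in an enlarged crop and measure.

```bash
cat > h.py <<'E'
import numpy as np,cv2
from plant import ctrl
from scipy.spatial.transform import Rotation as R
F=np.diag([1,-1,-1.])
def cam(n,st=None):
    c=ctrl.calibration(n)
    if n=="wrist":
        st=st or ctrl.get_state()
        T=np.eye(4);T[:3,:3]=R.from_quat(st["tcp_rot"]).as_matrix();T[:3,3]=st["eef_pos"]
        E=np.linalg.inv(T@c["tool_from_camera"])
    else: E=c["extrinsics"]
    return c["intrinsics"],c["k1"],E
def onplane(n,px,z,st=None):
    K,k1,E=cam(n,st)
    p=cv2.undistortPoints(np.array(px,float).reshape(-1,1,2),K,np.array([k1,0,0,0])).reshape(-1,2)
    d=np.c_[p,np.ones(len(p))]@F@E[:3,:3]; o=-E[:3,:3].T@E[:3,3]
    return o+d*((z-o[2])/d[:,2])[:,None]
def proj(n,P,st=None):
    K,k1,E=cam(n,st); q=(np.atleast_2d(P)@E[:3,:3].T+E[:3,3])@F
    return cv2.projectPoints(q.reshape(-1,1,3),np.zeros(3),np.zeros(3),K,np.array([k1,0,0,0]))[0].reshape(-1,2)
E
python3 - <<'E'
from h import *
s=cv2.imread("pics/scene0.png");t=cv2.imread("pics/top0.png")
a=cv2.resize(s[160:240,260:360],None,fx=4,fy=4,interpolation=2)
b=cv2.resize(t[170:250,283:383],None,fx=4,fy=4,interpolation=2)
cv2.imwrite("pics/crop1.png",np.hstack([a,b]))
print("tools ball z.115 / grip top z.115",onplane("top",[[316,204],[347,214]],.110))
print("scene",onplane("scene",[[293,188],[328,181]],.115))
# turntable disc: segment in top view
h=cv2.cvtColor(t,cv2.COLOR_BGR2LAB).astype(float)
ref=h[180:200,180:200].reshape(-1,3).mean(0);print(ref)
m=(np.abs(h-ref).sum(2)<22).astype(np.uint8)
m[:, :140]=0;m[:,245:]=0
n,l,st,ce=cv2.connectedComponentsWithStats(cv2.morphologyEx(m,cv2.MORPH_OPEN,np.ones((7,7))))
i=l[191,193];print(st[i],ce[i])
c=max(cv2.findContours((l==i).astype(np.uint8),0,1)[0],key=len)
P=onplane("top",c.reshape(-1,2),.075)[:,:2]
(x,y),r=cv2.minEnclosingCircle(P.astype(np.float32));print("disc",x,y,r,P.mean(0),P.min(0),P.max(0))
E
```

```text
tools ball z.115 / grip top z.115 [[ 0.5236421  -0.06850108  0.11      ]
 [ 0.50078649 -0.14031448  0.11      ]]
scene [[ 0.51051864 -0.14444119  0.115     ]
 [ 0.53033461 -0.066189    0.115     ]]
[161.82   121.7575 134.7275]
[ 140  149   92   82 5459] [189.19967027 189.70214325]
disc 0.5580256581306458 0.24606725573539734 0.11201156675815582 [0.55861885 0.24465682] [0.46257646 0.13497368] [0.65814223 0.3565645 ]
```

View pics/crop1.png

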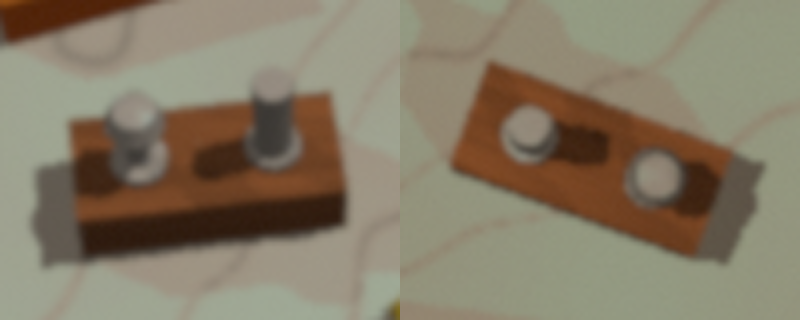

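The crop confirms it. The scene tool at (328,188), top-view (316,204), is the plain steel cylinder, and the other one is ball-headed. I'll go over the turntable for a close look on the way.

Emit:
send_rows --pt "-0.39 -0.205 0 79.5 0.1" --pt "-0.39 -0.205 0 79.5 0.1" --pt "-0.39 -0.205 0 79.5 0.1" --pt "-0.39 -0.205 0 79.5 0.1" --pt "-0.39 -0.205 0 79.5 0.1" --pt "-0.39 -0.205 0 79.5 0.1" --pt "-0.39 -0.205 0 79.5 0.1" --pt "-0.39 -0.205 0 79.5 0.1" --pt "-0.39 -0.205 0 79.5 0.1" --pt "-0.39 -0.205 0 79.5 0.1" --pt "-0.39 -0.205 0 79.5 0.1" --pt "-0.39 -0.205 0 79.5 0.1"

```text
time: 1.3
eef_pos: [0.5581, 0.2471, 0.2388]
tcp_rot: [0.798, 0.603, -0.0, -0.0]
contact_force: [-0.3, 0.4, -0.2]
opening: 0.547
finger_force: 0.0
```

Run:
```python
from h import *
import pickle
st=ctrl.get_state();im=ctrl.read_camera("wrist")[:,:,::-1]
cv2.imwrite("pics/w1.png",im);pickle.dump(st,open("w1.pkl","wb"))
print(st["eef_pos"],st["tcp_rot"],st["qpos"],st["opening"])
```

```text
[0.55809546 0.24712614 0.23879967] [ 7.98087678e-01  6.02541098e-01 -4.39108228e-04 -3.01655500e-04] [2.50691102e-01 1.46807216e-01 1.74173955e+00 2.29279320e-04
 1.25408886e+00 5.28053135e-01] 0.5473755560234775
```

View pics/w1.png

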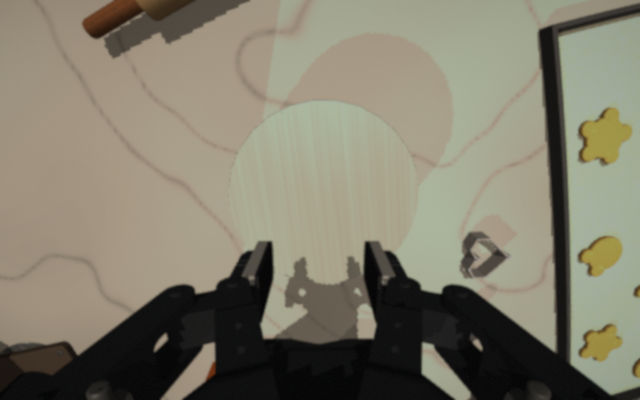

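Wrist view: disc's rim runs left x≈230, right ≈418, top (323,99), bottom ≈(320,283). I'll refine with a known-radius circle fit.

Run:
```python
from h import *
import pickle
from scipy.optimize import least_squares
st=pickle.load(open("w1.pkl","rb"));im=cv2.imread("pics/w1.png")
lab=cv2.GaussianBlur(cv2.cvtColor(im,cv2.COLOR_BGR2LAB),(5,5),0).astype(float)
hand=onplane("wrist",[[230,190],[418,190],[323,99],[254,125],[392,128]],.075,st)[:,:2]
f=lambda P:least_squares(lambda c:np.hypot(*(P-c[:2]).T)-.1,[.558,.246],loss="soft_l1",f_scale=.001)
r=f(hand);print("hand",r.x,r.fun.round(4))
c=r.x
for k in range(3):
    pts=[]
    for a in np.radians(np.arange(0,360,4)):
        rr=np.arange(.088,.112,.0005)
        W=np.c_[c[0]+rr*np.cos(a),c[1]+rr*np.sin(a),np.full(len(rr),.075)]
        p=proj("wrist",W,st)
        if p[:,1].max()>235 : continue
        v=np.array([cv2.remap(lab[:,:,i].astype(np.float32),p[:,:1].astype(np.float32),p[:,1:].astype(np.float32),1)[:,0] for i in range(3)])
        g=np.linalg.norm(v[:,6:]-v[:,:-6],axis=0);j=g.argmax()
        if g[j]>6: pts.append(W[j+3,:2])
    P=np.array(pts);r=f(P);c=r.x
print("fit",c,len(P),np.abs(r.fun).mean(),np.median(np.abs(r.fun)))
t=cv2.imread("pics/top0.png")
print("top edges",onplane("top",[[152,191],[234,191],[193,151],[193,230]],.075))
M=R.from_quat(st["tcp_rot"]).as_matrix();print("axes",M.round(3))
print("to handle, tool",M.T@(np.array([.525,-.067,.24])-st["eef_pos"]))
```

```text
hand [0.55751967 0.23123889] [-0.004  -0.0003 -0.0002  0.001  -0.0003]
fit [0.55733502 0.22929368] 48 0.0012687846939179051 0.0006611296527003346
top edges [[0.55580113 0.3266187  0.075     ]
 [0.55656159 0.12798995 0.075     ]
 [0.65324659 0.22939682 0.075     ]
 [0.46273939 0.22465921 0.075     ]]
axes [[ 0.274  0.962 -0.001]
 [ 0.962 -0.274 -0.   ]
 [-0.    -0.001 -1.   ]]
to handle, tool [-0.31117929  0.05420433 -0.00115013]
```

Emit:
send_rows --pt "-0.311 0.054 0 0 0.1" --pt "-0.311 0.054 0 0 0.1" --pt "-0.311 0.054 0 0 0.1" --pt "-0.311 0.054 0 0 0.1" --pt "-0.311 0.054 0 0 0.1" --pt "-0.311 0.054 0 0 0.1" --pt "-0.311 0.054 0 0 0.1" --pt "-0.311 0.054 0 0 0.1" --pt "-0.311 0.054 0 0 0.1"

```text
time: 2.25
eef_pos: [0.525, -0.0656, 0.2393]
tcp_rot: [0.798, 0.603, 0.0, -0.0]
contact_force: [0.8, -0.0, 0.5]
opening: 0.55
finger_force: 0.0
```

Run:
```python
from h import *
import pickle
st=ctrl.get_state();im=ctrl.read_camera("wrist")[:,:,::-1]
cv2.imwrite("pics/w2.png",im);pickle.dump(st,open("w2.pkl","wb"))
print(st["eef_pos"],st["tcp_rot"],st["qpos"],proj("wrist",[.525,-.067,.115],st))
```

```text
[ 0.52497284 -0.06559655  0.23925074] [ 7.98099142e-01  6.02525986e-01  2.37027510e-04 -3.73522066e-04] [-3.16579845e-01 -3.72996650e-02  1.93331121e+00  8.60701715e-04
  1.24592396e+00 -3.93832188e-02] [[318.97703535 197.24922233]]
```

View pics/w2.png

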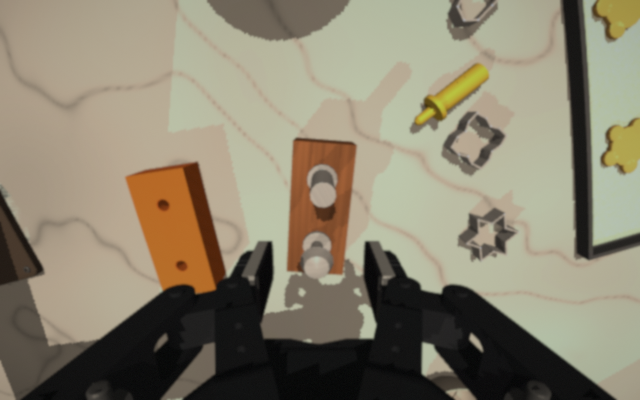

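The plain cylinder's top is at (322,194). The tamper's ball is at (316,264) below it, and the block axis nearly lines up with the image vertical.

Run:
```python
from h import *
import pickle
st=pickle.load(open("w2.pkl","rb"))
h=onplane("wrist",[[322,194]],.115,st)[0];c=onplane("wrist",[[321.5,179]],.051,st)[0]
print(h,c)
M=R.from_quat(st["tcp_rot"]).as_matrix();print(M.T@(np.array([h[0],h[1],.074])-st["eef_pos"]))
```

```text
[ 0.52843614 -0.06483468  0.115     ] [ 0.52863604 -0.06507297  0.051     ]
[0.00154451 0.00317346 0.1652511 ]
```

Emit:
send_rows --pt "0.0015 0.003 0.05 0 0.1" --pt "0.0015 0.003 0.1 0 0.1" --pt "0.0015 0.003 0.14 0 0.1" --pt "0.0015 0.003 0.16 0 0.1" --pt "0.0015 0.003 0.165 0 0.1" --pt "0.0015 0.003 0.165 0 0.1" --pt "0.0015 0.003 0.165 0 -0.3" --pt "0.0015 0.003 0.165 0 -0.5" --pt "0.0015 0.003 0.165 0 -1" --pt "0.0015 0.003 0.165 0 -1" --pt "0.0015 0.003 0.165 0 -1" --pt "0.0015 0.003 0.165 0 -1" --squeeze 80

```text
time: 3.5
eef_pos: [0.5298, -0.0663, 0.0766]
tcp_rot: [0.799, 0.602, 0.001, 0.001]
contact_force: [-0.6, 2.5, 6.4]
opening: 0.259
finger_force: 77.9
```

Emit:
send_rows --pt "0 0 -0.005 0 -1" --pt "0 0 -0.015 0 -1" --pt "0 0 -0.035 0 -1" --pt "0 0 -0.07 0 -1" --pt "0 0 -0.11 0 -1" --pt "0 0 -0.13 0 -1" --pt "0 0 -0.13 0 -1" --pt "0 0 -0.13 0 -1"

```text
time: 4.3
eef_pos: [0.5275, -0.0662, 0.2038]
tcp_rot: [0.798, 0.602, -0.0, -0.0]
contact_force: [-0.0, 0.5, -2.8]
opening: 0.253
finger_force: 79.5
```

Run:
```python
from h import *
import pickle
st=ctrl.get_state();im=ctrl.read_camera("wrist")[:,:,::-1]
s=ctrl.read_camera("scene")[:,:,::-1]
cv2.imwrite("pics/w3.png",np.hstack([im[180:400,160:480],cv2.resize(s[100:240,220:400],(283,220),interpolation=2)]))
M=R.from_quat(st["tcp_rot"]).as_matrix()
print(st["eef_pos"],st["contact_force"],st["opening"],M.round(3))
print(M.T@(np.array([.5575,.2287+.035,.22])-st["eef_pos"]), M.T@(np.array([.5575,.2287-.035,.22])-st["eef_pos"]))
```

```text
[ 0.52753589 -0.0662308   0.2037949 ] [-2.18064189e-03  5.35088551e-01 -2.79650673e+00] 0.2527647756026563 [[ 0.275  0.961 -0.001]
 [ 0.961 -0.275 -0.   ]
 [-0.    -0.001 -1.   ]]
[ 0.32544214 -0.06195532 -0.01623987] [ 0.25814202 -0.04270191 -0.0162393 ]
```

View pics/w3.png

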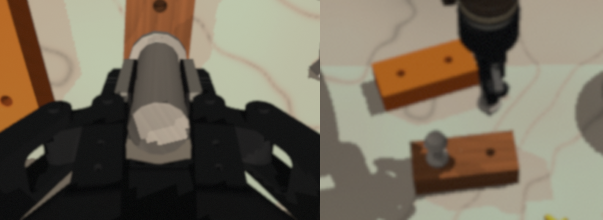

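Emit:
send_rows --pt "0.05 -0.008 -0.016 0 -1" --pt "0.1 -0.0165 -0.016 0 -1" --pt "0.15 -0.025 -0.016 0 -1" --pt "0.2 -0.033 -0.016 0 -1" --pt "0.24 -0.04 -0.016 0 -1" --pt "0.258 -0.043 -0.01 0 -1" --pt "0.258 -0.043 0.02 0 -1" --pt "0.258 -0.043 0.045 0 -1" --pt "0.258 -0.043 0.06 0 -1" --pt "0.258 -0.043 0.065 0 -1" --pt "0.258 -0.043 0.065 0 -1" --pt "0.258 -0.043 0.065 0 -1"

```text
time: 5.6
eef_pos: [0.5587, 0.1935, 0.1404]
tcp_rot: [0.799, 0.602, 0.001, 0.0]
contact_force: [0.4, 0.3, -2.8]
opening: 0.255
finger_force: 79.5
```

Run:
```python
from h import *
st=ctrl.get_state();print(st["eef_pos"],st["contact_force"],st["wrist_torque"])
T=ctrl.calibration("wrist")["tool_from_camera"];K=ctrl.calibration("wrist")["intrinsics"]
for P in ([.017,0,.0256],[0,.017,.0256],[0,-.017,.0256],[.012,0,-.038],[0,.012,-.038],[0,-.012,-.038]):
    q=np.linalg.inv(T)@[*P,1];print(P,(K@[q[0]/-q[2],-q[1]/-q[2],1]).round(1))
c=np.array([.5575,.2287]);M=R.from_quat(st["tcp_rot"]).as_matrix()
# tool-frame centre and waypoints
t=M.T@np.r_[c-st["eef_pos"][:2],0];print("centre in tool",t.round(4))
```

```text
[0.55867155 0.19350795 0.14039696] [ 0.3746339   0.2765216  -2.82037255] [-0.00612017 -0.0434107  -0.01787575]
[0.017, 0, 0.0256] [318.7 213.4   1. ]
[0, 0.017, 0.0256] [348.  241.1   1. ]
[0, -0.017, 0.0256] [289.5 241.2   1. ]
[0.012, 0, -0.038] [319.2 283.    1. ]
[0, 0.012, -0.038] [351.1 311.1   1. ]
[0, -0.012, -0.038] [287.2 311.2   1. ]
centre in tool [ 0.0335 -0.0108  0.    ]
```

Emit:
send_rows --pt "0 0 0.003 0 -1" --pt "0 0 0.006 0 -1" --pt "0 0 0.007 0 -1" --pt "0 0 0.0075 0 -1" --pt "0 0 0.008 0 -1" --pt "0 0 0.0085 0 -1" --pt "0 0 0.0085 0 -1"

```text
time: 6.3
eef_pos: [0.5579, 0.1937, 0.1315]
tcp_rot: [0.798, 0.602, 0.0, 0.0]
contact_force: [-1.7, -0.4, 2.1]
opening: 0.255
finger_force: 79.9
```

Emit:
send_rows --pt "0 0 0.0005 0 -1" --pt "0 0 0.0005 0 -1" --pt "0 0 0.0005 0 -1"

```text
time: 6.6
eef_pos: [0.5581, 0.1937, 0.1314]
tcp_rot: [0.798, 0.602, 0.0, 0.0]
contact_force: [-3.1, -0.2, 6.5]
opening: 0.257
finger_force: 80.3
```

Contact is about 9 N and stiffness about 9 N/mm. I'll work out the arc displacements in tool axes.

Run:
```python
from h import *
st=ctrl.get_state();M=R.from_quat(st["tcp_rot"]).as_matrix()
a=np.radians(-90+np.arange(0,361,6));W=np.c_[.035*np.cos(a),.035*np.sin(a),0*a]
Tl=np.round((W-W[0])@M*1e3,1)[:,:2]
for k in range(30):
    b=Tl[2*k];print(k,int(-90+12*k),(Tl[2*k+1]-b).round(1),(Tl[2*k+2]-b).round(1),"world end",(W[2*k+2,:2]+[.5575,.2287]).round(4))
```

```text
0 -90 [1.2 3.5] [2.7 6.8] world end [0.5648 0.1945]
1 -78 [1.9 3.1] [4.1 6.1] world end [0.5717 0.1967]
2 -66 [2.5 2.6] [5.3 5. ] world end [0.5781 0.2004]
3 -54 [3.  2.1] [6.2 3.9] world end [0.5835 0.2053]
4 -42 [3.4 1.5] [6.9 2.5] world end [0.5878 0.2112]
5 -30 [3.6 0.7] [7.2 1.1] world end [0.5908 0.2179]
6 -18 [ 3.7 -0.1] [ 7.3 -0.5] world end [0.5923 0.225 ]
7 -6 [ 3.6 -0.9] [ 7.  -2.1] world end [0.5923 0.2324]
8 6 [ 3.4 -1.5] [ 6.5 -3.4] world end [0.5908 0.2395]
9 18 [ 2.9 -2.2] [ 5.6 -4.7] world end [0.5878 0.2462]
10 30 [ 2.4 -2.7] [ 4.5 -5.7] world end [0.5835 0.2521]
11 42 [ 1.8 -3.2] [ 3.2 -6.6] world end [0.5781 0.257 ]
12 54 [ 1.1 -3.5] [ 1.8 -7.1] world end [0.5717 0.2607]
13 66 [ 0.3 -3.7] [ 0.3 -7.3] world end [0.5648 0.2629]
14 78 [-0.5 -3.7] [-1.3 -7.2] world end [0.5575 0.2637]
15 90 [-1.2 -3.5] [-2.7 -6.8] world end [0.5502 0.2629]
16 102 [-1.9 -3.2] [-4.1 -6.1] world end [0.5433 0.2607]
17 114 [-2.5 -2.7] [-5.3 -5.1] world end [0.5369 0.257 ]
18 126 [-3.  -2.1] [-6.2 -3.9] world end [0.5315 0.2521]
19 138 [-3.3 -1.4] [-6.9 -2.5] world end [0.5272 0.2462]
20 150 [-3.5 -0.7] [-7.2 -1. ] world end [0.5242 0.2395]
21 162 [-3.7  0.1] [-7.3  0.5] world end [0.5227 0.2324]
22 174 [-3.6  0.8] [-7.  2.] world end [0.5227 0.225 ]
23 186 [-3.4  1.6] [-6.5  3.4] world end [0.5242 0.2179]
24 198 [-2.9  2.3] [-5.6  4.7] world end [0.5272 0.2112]
25 210 [-2.4  2.8] [-4.5  5.8] world end [0.5315 0.2053]
26 222 [-1.8  3.2] [-3.2  6.6] world end [0.5369 0.2004]
27 234 [-1.1  3.5] [-1.8  7.1] world end [0.5433 0.1967]
28 246 [-0.3  3.6] [-0.3  7.3] world end [0.5502 0.1945]
29 258 [0.5 3.6] [1.3 7.2] world end [0.5575 0.1937]
```

Emit:
send_rows --pt "0.0006 0.0018 -0.0002 0 -1" --pt "0.0012 0.0035 -0.0002 0 -1" --pt "0.002 0.0052 -0.0002 0 -1" --pt "0.0027 0.0068 -0.0002 0 -1" --pt "0.0027 0.0068 -0.0002 0 -1"

```text
time: 7.1
eef_pos: [0.564, 0.1944, 0.1313]
tcp_rot: [0.798, 0.602, -0.002, -0.001]
contact_force: [-5.7, -0.5, 7.3]
opening: 0.258
finger_force: 80.8
```

Emit:
send_rows --pt "0.0009 0.0016 -0.0002 0 -1" --pt "0.0019 0.0031 -0.0002 0 -1" --pt "0.003 0.0046 -0.0002 0 -1" --pt "0.0041 0.0061 -0.0002 0 -1" --pt "0.0041 0.0061 -0.0002 0 -1"

```text
time: 7.6
eef_pos: [0.5713, 0.1964, 0.1313]
tcp_rot: [0.798, 0.602, -0.002, -0.0]
contact_force: [-5.0, -0.7, 7.5]
opening: 0.253
finger_force: 80.7
```

Emit:
send_rows --pt "0.0012 0.0013 0 0 -1" --pt "0.0025 0.0026 0 0 -1" --pt "0.0039 0.0038 0 0 -1" --pt "0.0053 0.005 0 0 -1" --pt "0.0053 0.005 0 0 -1"

```text
time: 8.1
eef_pos: [0.5779, 0.1998, 0.1314]
tcp_rot: [0.798, 0.602, -0.001, 0.0]
contact_force: [-3.6, -1.8, 5.1]
opening: 0.256
finger_force: 80.5
```

Emit:
send_rows --pt "0.0015 0.0011 0 0 -1" --pt "0.003 0.0021 0 0 -1" --pt "0.0046 0.003 0 0 -1" --pt "0.0062 0.0039 0 0 -1" --pt "0.0062 0.0039 0 0 -1"

```text
time: 8.6
eef_pos: [0.5838, 0.2045, 0.1314]
tcp_rot: [0.798, 0.602, -0.001, 0.001]
contact_force: [-2.3, -3.7, 5.0]
opening: 0.254
finger_force: 80.4
```

Emit:
send_rows --pt "0.0017 0.0008 0 0 -1" --pt "0.0034 0.0015 0 0 -1" --pt "0.0052 0.002 0 0 -1" --pt "0.0069 0.0025 0 0 -1" --pt "0.0069 0.0025 0 0 -1"

```text
time: 9.1
eef_pos: [0.5885, 0.2104, 0.1314]
tcp_rot: [0.798, 0.602, -0.0, 0.001]
contact_force: [-2.7, -3.5, 5.0]
opening: 0.254
finger_force: 80.4
```

Emit:
send_rows --pt "0.0018 0.0004 0 0 -1" --pt "0.0036 0.0007 0 0 -1" --pt "0.0054 0.0009 0 0 -1" --pt "0.0072 0.0011 0 0 -1" --pt "0.0072 0.0011 0 0 -1"

```text
time: 9.6
eef_pos: [0.5919, 0.2172, 0.1314]
tcp_rot: [0.798, 0.602, 0.0, 0.001]
contact_force: [-0.6, -3.4, 5.5]
opening: 0.257
finger_force: 80.3
```

Emit:
send_rows --pt "0.0018 0 0 0 -1" --pt "0.0037 -0.0001 0 0 -1" --pt "0.0055 -0.0003 0 0 -1" --pt "0.0073 -0.0005 0 0 -1" --pt "0.0073 -0.0005 0 0 -1"

```text
time: 10.1
eef_pos: [0.5936, 0.2246, 0.1314]
tcp_rot: [0.798, 0.602, 0.001, 0.001]
contact_force: [-0.2, -4.0, 4.4]
opening: 0.258
finger_force: 80.3
```

Emit:
send_rows --pt "0.0018 -0.0004 0 0 -1" --pt "0.0036 -0.0009 0 0 -1" --pt "0.0053 -0.0015 0 0 -1" --pt "0.007 -0.0021 0 0 -1" --pt "0.007 -0.0021 0 0 -1"

```text
time: 10.6
eef_pos: [0.5936, 0.2322, 0.1314]
tcp_rot: [0.798, 0.602, 0.001, 0.001]
contact_force: [0.3, -4.6, 4.8]
opening: 0.255
finger_force: 80.3
```

Emit:
send_rows --pt "0.0016 -0.0011 0 0 -1" --pt "0.0032 -0.0022 0 0 -1" --pt "0.0047 -0.0032 0 0 -1" --pt "0.0062 -0.0042 0 0 -1" --pt "0.0062 -0.0042 0 0 -1"

```text
time: 11.1
eef_pos: [0.591, 0.2398, 0.1314]
tcp_rot: [0.798, 0.602, 0.001, 0.0]
contact_force: [1.8, -4.0, 5.2]
opening: 0.256
finger_force: 80.2
```

Emit:
send_rows --pt "0.0015 -0.0011 0 0 -1" --pt "0.0029 -0.0022 0 0 -1" --pt "0.0043 -0.0034 0 0 -1" --pt "0.0056 -0.0047 0 0 -1" --pt "0.0056 -0.0047 0 0 -1"

```text
time: 11.6
eef_pos: [0.588, 0.2466, 0.1314]
tcp_rot: [0.798, 0.602, 0.001, 0.0]
contact_force: [1.5, -3.6, 5.2]
opening: 0.259
finger_force: 80.2
```

Emit:
send_rows --pt "0.0012 -0.0013 0 0 -1" --pt "0.0024 -0.0027 0 0 -1" --pt "0.0035 -0.0042 0 0 -1" --pt "0.0045 -0.0057 0 0 -1" --pt "0.0045 -0.0057 0 0 -1"

```text
time: 12.1
eef_pos: [0.5837, 0.2526, 0.1314]
tcp_rot: [0.798, 0.602, 0.001, 0.0]
contact_force: [3.4, -3.6, 5.8]
opening: 0.255
finger_force: 80.2
```

On track to within 0.5 mm; I'll continue around.

Emit:
send_rows --pt "0.0009 -0.0016 0 0 -1" --pt "0.0018 -0.0032 0 0 -1" --pt "0.0025 -0.0049 0 0 -1" --pt "0.0032 -0.0066 0 0 -1" --pt "0.0032 -0.0066 0 0 -1"

```text
time: 12.6
eef_pos: [0.5781, 0.2577, 0.1314]
tcp_rot: [0.798, 0.602, 0.001, -0.0]
contact_force: [3.4, -3.1, 5.4]
opening: 0.252
finger_force: 80.2
```

Emit:
send_rows --pt "0.0006 -0.0017 0 0 -1" --pt "0.0011 -0.0035 0 0 -1" --pt "0.0015 -0.0053 0 0 -1" --pt "0.0018 -0.0071 0 0 -1" --pt "0.0018 -0.0071 0 0 -1"

```text
time: 13.1
eef_pos: [0.5691, 0.2615, 0.1293]
tcp_rot: [0.799, 0.602, -0.002, -0.002]
contact_force: [-0.0, 1.8, 0.5]
opening: 0.256
finger_force: 79.7
```

Emit:
send_rows --pt "0.0002 -0.0018 0 0 -1" --pt "0.0003 -0.0037 0 0 -1" --pt "0.0003 -0.0055 0 0 -1" --pt "0.0003 -0.0073 0 0 -1" --pt "0.0003 -0.0073 0 0 -1"

```text
time: 13.6
eef_pos: [0.5638, 0.2629, 0.1304]
tcp_rot: [0.798, 0.602, -0.0, -0.0]
contact_force: [1.4, -0.1, -0.9]
opening: 0.257
finger_force: 79.7
```

It dropped in near (0.569, 0.2615), so I'll step back towards it.

Emit:
send_rows --pt "0 0.0012 0 0 -1" --pt "0.0001 0.0024 0 0 -1" --pt "0.0002 0.0033 0 0 -1" --pt "0.0002 0.0033 0 0 -1"

```text
time: 14.0
eef_pos: [0.5671, 0.2618, 0.1301]
tcp_rot: [0.798, 0.602, -0.001, -0.0]
contact_force: [-0.7, -0.6, -1.6]
opening: 0.255
finger_force: 79.5
```

Emit:
send_rows --pt "0 0 0.0005 0 -1" --pt "0 0 0.001 0 -1" --pt "0 0 0.0015 0 -1" --pt "0 0 0.002 0 -1" --pt "0 0 0.002 0 -1"

```text
time: 14.5
eef_pos: [0.5676, 0.2622, 0.1289]
tcp_rot: [0.798, 0.602, 0.0, -0.0]
contact_force: [-0.5, 0.3, -1.0]
opening: 0.257
finger_force: 79.6
```

Emit:
send_rows --pt "0 0 0.0005 0 -1" --pt "0 0 0.001 0 -1" --pt "0 0 0.0015 0 -1" --pt "0 0 0.002 0 -1" --pt "0 0 0.002 0 -1"

```text
time: 15.0
eef_pos: [0.568, 0.2626, 0.1278]
tcp_rot: [0.798, 0.602, 0.001, -0.0]
contact_force: [-0.7, 1.6, 5.1]
opening: 0.257
finger_force: 80.2
```

Emit:
send_rows --pt "0.0005 -0.0001 0 0 -1" --pt "0.001 -0.0002 0 0 -1" --pt "0.001 -0.0002 0 0 -1"

```text
time: 15.3
eef_pos: [0.5676, 0.2634, 0.126]
tcp_rot: [0.798, 0.602, 0.0, -0.0]
contact_force: [1.3, 2.4, 0.5]
opening: 0.255
finger_force: 80.0
```

Emit:
send_rows --pt "0.0003 0 0.001 0 -1" --pt "0.0005 0.0001 0.002 0 -1" --pt "0.0005 0.0001 0.003 0 -1" --pt "0.0005 0.0001 0.004 0 -1" --pt "0.0005 0.0001 0.004 0 -1"

```text
time: 15.8
eef_pos: [0.5676, 0.2636, 0.1222]
tcp_rot: [0.798, 0.602, -0.0, -0.0]
contact_force: [-0.2, 2.7, -2.2]
opening: 0.259
finger_force: 80.0
```

Emit:
send_rows --pt "0.0002 -0.0001 0.001 0 -1" --pt "0.0003 -0.0001 0.0025 0 -1" --pt "0.0003 -0.0001 0.004 0 -1" --pt "0.0003 -0.0001 0.0055 0 -1" --pt "0.0003 -0.0001 0.007 0 -1" --pt "0.0003 -0.0001 0.0085 0 -1" --pt "0.0003 -0.0001 0.01 0 -1" --pt "0.0003 -0.0001 0.0115 0 -1" --pt "0.0003 -0.0001 0.013 0 -1" --pt "0.0003 -0.0001 0.013 0 -1"

```text
time: 16.8
eef_pos: [0.5677, 0.2639, 0.1093]
tcp_rot: [0.798, 0.602, -0.0, -0.0]
contact_force: [-1.3, 1.7, -2.3]
opening: 0.253
finger_force: 80.0
```

Depth is about 22 mm. Now the last few mm, slowly.

Emit:
send_rows --pt "0 0 0.0007 0 -1" --pt "0 0 0.0014 0 -1" --pt "0 0 0.002 0 -1" --pt "0 0 0.0024 0 -1" --pt "0 0 0.0028 0 -1" --pt "0 0 0.0031 0 -1" --pt "0 0 0.0031 0 -1"

```text
time: 17.5
eef_pos: [0.5679, 0.264, 0.1067]
tcp_rot: [0.798, 0.602, 0.0, -0.0]
contact_force: [-0.3, 1.1, 0.5]
opening: 0.255
finger_force: 80.0
```

Emit:
send_rows --pt "0 0 0.0003 0 -1" --pt "0 0 0.0005 0 -1" --pt "0 0 0.0005 0 -1"

```text
time: 17.8
eef_pos: [0.5679, 0.264, 0.1067]
tcp_rot: [0.798, 0.602, 0.0, -0.0]
contact_force: [-2.9, 0.9, 3.6]
opening: 0.258
finger_force: 80.0
```

Seated, with a firm stop and about 6 N. Releasing and retreating straight up.

Emit:
send_rows --pt "0 0 -0.0003 0 -0.4" --pt "0 0 -0.0003 0 -0.2" --pt "0 0 -0.0003 0 0.1" --pt "0 0 -0.0003 0 0.1" --pt "0 0 -0.0003 0 0.1" --squeeze 20

```text
time: 18.3
eef_pos: [0.5679, 0.2637, 0.1063]
tcp_rot: [0.798, 0.602, -0.0, 0.0]
contact_force: [0.2, 1.0, -0.4]
opening: 0.55
finger_force: 0.0
```

Emit:
send_rows --pt "0 0 -0.01 0 0.1" --pt "0 0 -0.03 0 0.1" --pt "0 0 -0.06 0 0.1" --pt "0 0 -0.1 0 0.1" --pt "0 0 -0.13 0 0.1" --pt "0 0 -0.13 0 0.1" --pt "0 0 -0.13 0 0.1"

```text
time: 19.0
eef_pos: [0.5682, 0.264, 0.2379]
tcp_rot: [0.798, 0.602, 0.001, 0.001]
contact_force: [-0.1, -0.1, 1.0]
opening: 0.55
finger_force: 0.0
```

Run:
```python
from h import *
st=ctrl.get_state();im=ctrl.read_camera("wrist")[:,:,::-1]
s=ctrl.read_camera("scene")[:,:,::-1]
cv2.imwrite("pics/w4.png",np.vstack([im[60:330,120:520],cv2.resize(s[80:240,260:500],(400,267),interpolation=2)]))
print(st["eef_pos"],st["contact_force"],st["opening"])
print("expect top/collar px in crop",proj("wrist",[[.568,.264,.145],[.568,.264,.081]],st)-[120,60])
```

```text
[0.56821487 0.26403511 0.23791944] [-0.10079805 -0.08368287  0.99704591] 0.5495661562134824
expect top/collar px in crop [[198.02535437 146.47319039]
 [197.87201351 127.28755864]]
```

View pics/w4.png

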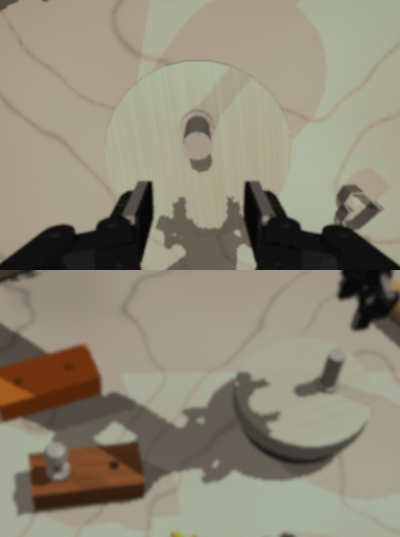

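The handle stands upright in the turntable, with its top at crop (198,146) as predicted for fully home. The gripper is clear and the tamper is still in its hole.

```bash
python3 -c "
from plant import ctrl
print(ctrl.sign_off())"
```

```text
the job is handed in; nothing more can be done
None
```

The turning handle stands upright in the turntable's socket, collar down on the top and released; I handed the job in at about 19 s, and no verdict was returned.

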